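# Load the bench scale and hold its adjuster bolt for the backing nut

## Robot

A 7-joint arm with a two-finger parallel gripper is mounted at the origin on the work surface. World frame = base frame: x ahead of the robot, y to its left, z up, the work surface at z = 0. Lengths are in m, angles in rad, forces in N, time in s.
With the tool pointing down it reaches from about 0.425 to 0.925 m from the base axis. Payload 6.8 kg.
Tool frame: the origin (TCP) lies on the centre line of the jaws, within the pads' length; the fingertips stand 19 mm ahead of it and the grasp point (between the pads) is the TCP (r.tip_extent is the y of the fingertips in the tool frame, in m); y points along the fingers, z is the direction in which the jaws open and shut, and the axes are right-handed (so a half turn about y gives the same grasp; the last joint's range is limited). The gripper opens to 85 mm and grips with 20 to 120 N. Pads are 22 mm wide; open, the fingers measure 114 mm over their backs; the gripper's body (76 mm by 85 mm) begins 54 mm behind the grasp point. The pads swing forward as they close: fully open they stand 13 mm farther back than shut.
Start: joints at [1.046, 0.477, 0.022, 1.555, -0.011, 1.109, -0.083], TCP at [0.273, -0.617, 0.25] pointing down, gripper open.
Joint ranges: [-2.96, 2.96], [-0.34, 2.1], [-1.41, 1.46], [0.24, 2.44], [-1.37, 4.51], [0.17, 1.92], [-2.96, 2.96]. Speed limits (rad/s): [2.39, 2.39, 3.14, 3.14, 3.14, 3.14, 3.14].

## Interface

Orientations are given as a rotation vector (axis times angle).
In Python, from bench import r gives the robot as it stands. The module is installed in compiled form; this text tells all that it offers.
- The arm moves only by the tool jog_arm, never from a script. Its argument "motion" is a list of rows, each a list of 3 entries, a list of its own where there are three numbers: the opening, from 0 (shut) to 1 (fully open), then the shift along the tool's x, y, z in m, then the turn, a rotation vector about the tool's x, y, z in degrees. A call has 1 to 10 rows; each row shifts and turns the commanded pose from where the row before left it, along the tool's axes as they then stand; what a row does not reach is not made up. A row lasts 1/12 s, in which the tool goes at most 41.7 mm and 7.16 degrees, less where a joint would pass 70% of its speed; a pose out of reach is approached as far as the arm can. A call with a gripper value outside its range is refused whole. The fingers move at their own pace and stop on an object; "force" is the grip in N (left out, the last holds). Time passes only in rows, so rows that do not move let the fingers close. It gives the time, the measured TCP pose, the force and the opening at its end, in the units of the state.
- r.get_obs(): the state, without advancing time (a new reading comes with each control period).
- r.grab_frame(name): name is "scene" or "side" or "wrist"; returns a dict with "image" (384x512x3 uint8, red, green, blue), "range_z" (384x512 float32, m along the optical axis (not along the pixel's ray), 0 where there is no reading), "fx", "fy", "cx", "cy" (pixels), "xyz" and "orientation" of the camera in the world. Camera axes: x right, y down, z forward; pixel columns grow to the right and rows downward; lengths in m; the calibration is good to about 2 mm. A picture is of the moment at which its call begins.
- r.hand_in(): hands the job in, once; it reports no verdict.
The state is a dict: "clock": time; "joints": joint angles; "qvel": joint speeds; "tau": joint torques, N m; "tcp_pos": TCP position; "orientation": TCP orientation; "contact_force": force on the tool from outside, world axes, zero at the start; "moment": the same for the moment, N m; "grip_width": finger opening in m.
Only numpy, scipy, OpenCV 4.12 (cv2) and the standard library are available. Lean on these libraries where they do the work, as an engineer would, in place of code of your own. Each camera call takes 0.05 s, during which the arm holds its last target.

## Task

Set the large brass check weight gently upright on the sprung pan of the bench scale, centred inside the red ring, and let go of it. Then reach down into the narrow gap behind the blue bracket, grip the square bolt head between the fingers, turn it back against its spring until its yellow flat faces straight up, and finish while still holding it there, so that I can tighten the backing nut. Leave the small weight, the gouge and the bowl alone.

Things in the scene. Friction and masses are not known exactly. Their poses are not given: they have to be found in the camera images.
- scale: green bench scale fixed to the bench; base 160 (its x) x 380 (its y) x 26 mm, origin at the centre of the underside, turned about z by up to 0.3 rad either way. The pan stands at its x = 0, y = +100 mm, the bracket and bolt at its y = -115 mm.
- bracket_top (a point): middle of the blue bracket's top edge, 145 mm above the bench, axes as the scale's. Bracket: upright plate 60 mm wide (scale's y), 8 mm thick, on the robot's side of the bolt head, inner face at the scale's x = -26 mm. A dark plate, just as wide, 132 mm high, has its inner face at x = +26 mm. The 52 mm gap is open above and at both sides, down to 32 mm above the bench.
- pan (a joint): how far the scale pan has sunk on its spring, in m: 0 empty; 400 N/m, so it sinks 12 mm under the large weight; bottom stop at 26 mm. Driving it below 22 mm counts as slamming it.
- pan_center (a point): centre of the pan's flat top face (round aluminium pan, 132 mm across, no rim), 87 mm above the bench when empty; sinks with the pan. A red ring of 64 mm outer diameter is painted round it.
- bolt (a joint): turn of the bolt about the scale's x axis, rad: 0 when the yellow flat faces straight up; positive when the head's top leans to the scale's -y (away from the pan). Starts at 0.30 to 0.52. Return spring 0.2 N m/rad, at rest at 0.42; thread friction 0.04 N m: left alone it stays put between 0.22 and 0.62; let go at 0 it springs back to about 0.2.
- bolt_head (a point): square steel bolt head, 22 x 22 mm across the flats, 24 mm long along the bolt; origin at its centre, at the scale's x = 0, y = -115 mm, 125 mm above the bench. x axis along the bolt (the scale's x), z axis out of the flat painted yellow. 14 mm clear from each end to the plates; nothing beside it. It only turns.
- weight_large: brass 500 g check weight, standing: cylinder 40 mm across and 42 mm high, with a 22 mm wide knob above it, 60 mm high in all; origin at the centre of the underside, z axis up
- weight_small: bystander: steel 200 g check weight, 29 mm across, 48 mm high in all; origin at the centre of the underside. It and the large weight may stand in either of two places.
- gouge: bystander: woodturning gouge lying on the bench, wooden handle and steel blade, 380 mm long, 31 mm high; origin under its brass ferrule, x axis towards the blade
- bowl: bystander: small dark turned wooden bowl, 110 mm across, 50 mm high; origin at the centre of the underside
Mind the look-alikes: they are no part of the job. There is more than one size of the weight_large; the one meant has the size given above.

How it is judged:
By the outcome, as a careful person would: the job done as asked, in the order asked, and still so for the second after the job is handed in, while the arm keeps its last pose, push and grip.
It also fails if it takes over 59 s, if anything falls off the work surface, if the arm or the gripper's body presses on something with over 40 N, if the wrist force passes 120 N, or if a joint passes its speed limit or range.

## Working session

There is one attempt and no reset: what is moved stays moved. The work goes in short steps, Python scripts to look and compute and a tool call to move; the robot and the scene stay as the last step left them, time stands still between calls to the robot, and variables do not carry over. Pictures are saved under pics/ and viewed, and the job is handed in when it is done.

Besides the shell and the picture viewer there is one more tool, called after "Call:" by a JSON object that holds its "fn" and its "kwargs". jog_arm: Moves the arm, as the interface text tells. Its arguments: {"type":"object","properties":{"motion":{"type":"array","items":{"type":"array"}},"force":{"type":"number"}},"required":["motion"]}

```bash
mkdir -p pics; python3 - <<'E'
from bench import r
import cv2,numpy as np,pickle
o=r.get_obs(); print({k:np.round(v,4) for k,v in o.items()}, r.tip_extent)
for n in ["scene","side"]:
    f=r.grab_frame(n); cv2.imwrite(f"pics/{n}0.png",f["image"][:,:,::-1]); pickle.dump(f,open(f"{n}0.pkl","wb"))
    print(n,f["fx"],f["fy"],f["cx"],f["cy"],f["xyz"],f["orientation"])
E
```

```text
{'clock': np.float64(0.0), 'joints': array([ 1.0459,  0.4778,  0.0223,  1.5564, -0.0115,  1.1093, -0.0831]), 'qvel': array([ 0.0009, -0.0008, -0.0002,  0.0001, -0.0002,  0.0012, -0.0008]), 'tau': array([ 2.00000e-04, -5.96447e+01,  1.60780e+00, -2.81194e+01,
        1.24000e-02,  9.30000e-03,  0.00000e+00]), 'tcp_pos': array([ 0.2731, -0.6167,  0.2493]), 'orientation': array([-0.4218,  1.9936, -1.99  ]), 'contact_force': array([ 0.4951, -0.0125, -0.592 ]), 'moment': array([0.0018, 0.0438, 0.0428]), 'grip_width': np.float64(0.0853)} 0.019
scene 458.52209161774357 458.52209161774357 251.1392731867079 194.16250837641505 [ 1.25702668 -0.4417981   1.02340051] [-2.13875058 -1.25086614  0.47320667]
side 467.5267567678093 467.5267567678093 264.09824536548336 190.4698886160218 [-0.10191762  0.62241034  0.91890674] [-0.99172374  2.39201348 -1.13745382]
```

View pics/scene0.png

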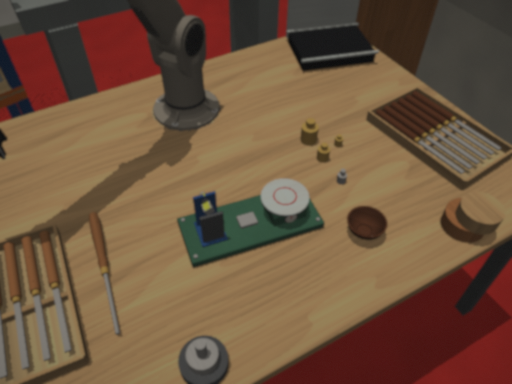

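View pics/side0.png

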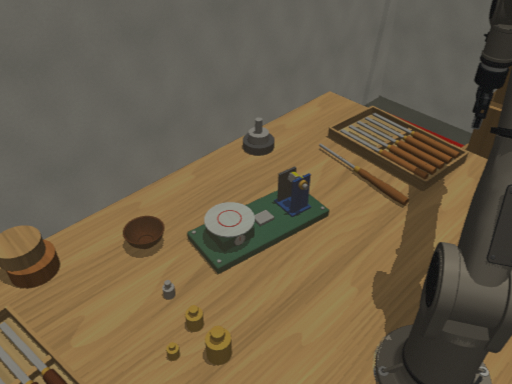

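The scene view shows three brass weights at about (310,133), (323,153) and (339,141), and the steel one at (342,176). The pan is at (285,197) and the bracket at (208,218). In the side view the brass weights are at (218,345), (194,318) and (172,352). Next I'll measure them.

```bash
cat > h.py <<'E'
import numpy as np,cv2,pickle
from scipy.spatial.transform import Rotation as R
def load(n): return pickle.load(open(n,"rb"))
def cloud(f):
    z=f["range_z"]; v,u=np.mgrid[:z.shape[0],:z.shape[1]]
    p=np.stack([(u-f["cx"])/f["fx"]*z,(v-f["cy"])/f["fy"]*z,z],-1)
    P=p@R.from_rotvec(f["orientation"]).as_matrix().T+f["xyz"]; P[z==0]=np.nan; return P
def ray(f,u,v,h):
    d=R.from_rotvec(f["orientation"]).as_matrix()@np.array([(u-f["cx"])/f["fx"],(v-f["cy"])/f["fy"],1.])
    return f["xyz"]+d*(h-f["xyz"][2])/d[2]
E
python3 - <<'E'
from h import *
for n in ["scene","side"]:
    f=load(n+"0.pkl");P=cloud(f);hsv=cv2.cvtColor(f["image"],cv2.COLOR_RGB2HSV)
    print(n)
    def show(name,m,mn=15):
        k,l,s,c=cv2.connectedComponentsWithStats(m.astype(np.uint8))
        for i in range(1,k):
            if s[i,4]<mn: continue
            q=P[l==i];q=q[~np.isnan(q[:,0])]
            if len(q)==0: continue
            print(name,s[i],np.round(c[i],1),"med",np.round(np.median(q,0),4),"zmax",np.round(np.percentile(q[:,2],[2,98]),4),"ext",np.round(np.ptp(q,axis=0),3))
    H,S,V=hsv[...,0],hsv[...,1],hsv[...,2]
    zone=(P[...,0]>.2)&(P[...,0]<.9)&(P[...,1]>-.4)&(P[...,1]<.5)
    show("brass",(H>18)&(H<32)&(S>150)&(V>60)&(P[...,2]>.006)&zone)
    show("tall",(P[...,2]>.008)&zone,10)
    show("blue",(H>105)&(H<130)&(S>120)&(P[...,2]>.03)&zone)
    show("green",(H>60)&(H<95)&(S>80)&zone,100)
    show("red",((H<8)|(H>172))&(S>60)&(P[...,2]>.07)&zone)
    show("pan",(P[...,2]>.08)&(P[...,2]<.094)&(S<50)&zone,50)
E
```

```text
scene
brass [204 203   4   5  16] [205.7 205.1] med [ 0.5503 -0.1776  0.1342] zmax [0.1308 0.1378] ext [0.017 0.008 0.008]
tall [301 118  18  26 363] [309.6 131.4] med [0.3668 0.2731 0.0526] zmax [0.0095 0.0819] ext [0.059 0.059 0.077]
tall [335 135   9  12  76] [338.8 140.1] med [0.4252 0.3506 0.0241] zmax [0.0091 0.0389] ext [0.029 0.029 0.031]
tall [317 143  14  19 190] [323.5 151.9] med [0.4572 0.2655 0.0372] zmax [0.0084 0.0597] ext [0.044 0.042 0.054]
tall [337 169  11  14 109] [341.9 176.1] med [0.5638 0.2594 0.0273] zmax [0.0089 0.0478] ext [0.028 0.029 0.042]
tall [ 177  179  148   88 7357] [247.3 221.1] med [ 0.5903 -0.0758  0.0271] zmax [0.0131 0.1342] ext [0.215 0.387 0.14 ]
tall [ 441  192   56   48 1409] [464.4 212.9] med [0.8638 0.4255 0.0756] zmax [0.0132 0.0964] ext [0.098 0.104 0.092]
tall [347 206  41  34 965] [367.1 221.5] med [0.7321 0.2207 0.032 ] zmax [0.0093 0.0503] ext [0.109 0.11  0.046]
tall [ 178  336   51   48 1760] [201.8 358.2] med [ 0.8707 -0.3475  0.0483] zmax [0.0251 0.1099] ext [0.093 0.109 0.103]
blue [207 193   7  11  43] [210.9 197. ] med [ 0.530
[... 2373 characters left out ...]
0.026 0.034]
blue [278 201  12  10  33] [283.8 205.8] med [ 0.5572 -0.1437  0.0317] zmax [0.0303 0.0352] ext [0.044 0.024 0.005]
blue [301 205   8   6  17] [304.6 207.8] med [ 0.5105 -0.1813  0.0319] zmax [0.0303 0.0342] ext [0.01  0.03  0.004]
green [269 207  36  23 174] [286.4 217.8] med [ 0.5181 -0.1154  0.025 ] zmax [0.0216 0.0288] ext [0.1   0.074 0.009]
red [217 210  25  17  81] [228.7 218.3] med [0.5818 0.0439 0.0874] zmax [0.0847 0.0905] ext [0.065 0.065 0.008]
pan [ 205  202   50   36 1059] [229.6 219.9] med [0.5754 0.0465 0.0865] zmax [0.0826 0.0898] ext [0.133 0.132 0.01 ]
pan [219 211  21  15 241] [229. 218.] med [0.5827 0.0415 0.0875] zmax [0.0841 0.0905] ext [0.056 0.056 0.011]
```

```bash
python3 - <<'E'
from h import *
for n,(a,b,c,d) in {"scene":(170,330,110,270),"side":(140,340,160,380)}.items():
    f=load(n+"0.pkl"); cv2.imwrite(f"pics/{n}_z.png",cv2.resize(f["image"][c:d,a:b,::-1],None,fx=2.7 if n=="side" else 3.7,fy=2.7 if n=="side" else 3.7,interpolation=cv2.INTER_CUBIC)); 
E
```

```text
(no output)
```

View pics/scene_z.png

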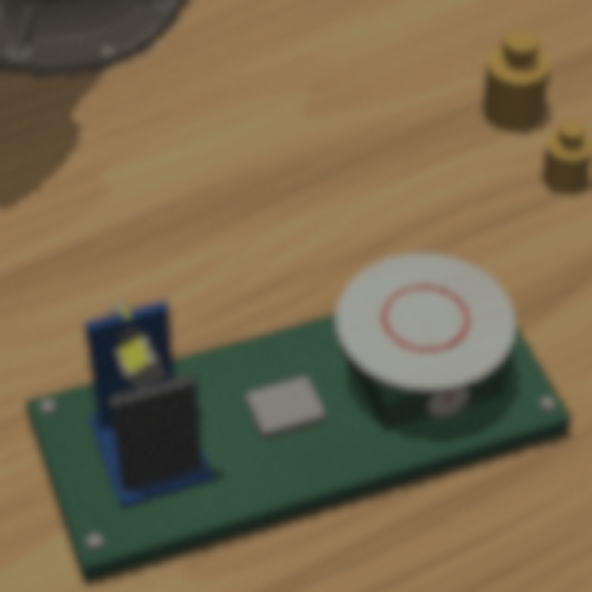

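View pics/side_z.png

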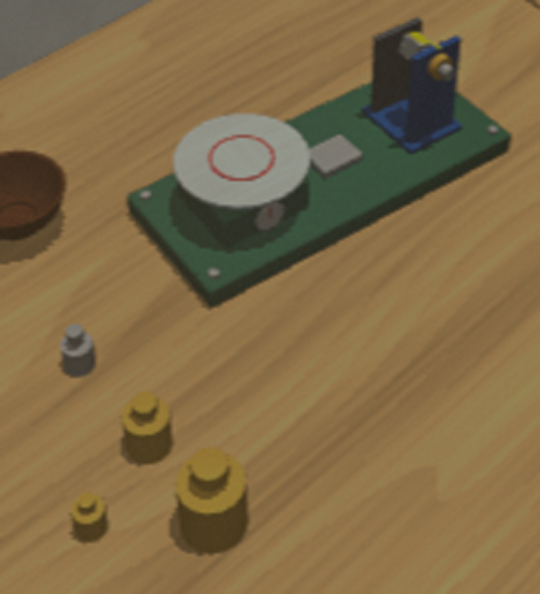

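```bash
python3 - <<'E'
from h import *
for n in ["scene","side"]:
    f=load(n+"0.pkl");P=cloud(f);hsv=cv2.cvtColor(f["image"],cv2.COLOR_RGB2HSV)
    print(n); Z=P[...,2]
    H,S,V=hsv[...,0],hsv[...,1],hsv[...,2]
    def near(x,y,rr): return np.hypot(P[...,0]-x,P[...,1]-y)<rr
    for nm,x,y,rr,lo,hi in [("knob",.445,.273,.035,.055,.07),("bigknob",.352,.283,.045,.078,.09),("tinyknob",.418,.355,.03,.036,.045),("small",.555,.264,.03,.043,.055)]:
        m=near(x,y,rr)&(Z>lo)&(Z<hi); q=P[m]; 
        v,u=np.nonzero(m); print(nm,m.sum(),np.round(q.mean(0),4),"ray",np.round(ray(f,u.mean(),v.mean(),np.median(q[:,2])),4))
    # pan
    m=near(.582,.04,.09)&(Z>.078)&(Z<.096)
    cs,_=cv2.findContours(m.astype(np.uint8),0,1); c=max(cs,key=cv2.contourArea)[:,0]
    q=np.array([ray(f,u,v,.087) for u,v in c])[:,:2]
    (cx,cy),rad=cv2.minEnclosingCircle(q.astype(np.float32)); A=np.c_[2*q,np.ones(len(q))]; s=np.linalg.lstsq(A,(q**2).sum(1),rcond=None)[0]
    print("pan",cx,cy,rad,"lsq",s[:2],np.sqrt(s[2]+s[0]**2+s[1]**2))
    a=f["image"].astype(int)
    m=near(.582,.04,.055)&(Z>.078)&(Z<.096)&(a[...,0]-a[...,1]>25)
    v,u=np.nonzero(m); q=np.array([ray(f,x,y,.087) for x,y in zip(u,v)])[:,:2]; A=np.c_[2*q,np.ones(len(q))]; s=np.linalg.lstsq(A,(q**2).sum(1),rcond=None)[0]
    print("ring",len(q),s[:2],np.sqrt(s[2]+s[0]**2+s[1]**2))
    # base top outline
    m=((H>60)&(H<95)&(S>80))|((Z>.022)&(Z<.034))
    m=m&near(.575,-.06,.25)&(Z>.02)&(Z<.034)
    q=P[m][:,:2]; rct=cv2.minAreaRect(q.astype(np.float32)); print("base",rct)
    # bracket
    m=near(.55,-.172,.07)&(Z>.122)&(Z<.15); print("brk",np.round(P[m].mean(0),4))
    m=near(.55,-.172,.07)&(Z>.085)
    b=m&(H>105)&(H<130)&(S>120); q=P[b]; 
    if len(q)>5: print("blueplate",len(q),np.round(q.mean(0),4),cv2.fitLine(q[:,:2].astype(np.float32),cv2.DIST_HUBER,0,.01,.01).ravel())
    y=m&(H>18)&(H<35)&(S>120)&(V>80);  v,u=np.nonzero(y); print("yellow",y.sum(),[(int(i),int(j),np.round(P[j,i],3).tolist(),a[j,i].tolist()) for i,j in zip(u,v)][:40])
E
```

```text
scene
knob 24 [0.4499 0.2714 0.0581] ray [0.4497 0.2715 0.0579]
bigknob 41 [0.3564 0.2825 0.081 ] ray [0.3563 0.2825 0.081 ]
tinyknob 9 [0.4212 0.3546 0.0379] ray [0.4211 0.3547 0.0378]
small 17 [0.5601 0.2633 0.046 ] ray [0.5597 0.2637 0.0455]
pan 0.589850127696991 0.03680779039859772 0.0669342651963234 lsq [0.58990069 0.03699081] 0.06504925340103446
ring 44 [0.5866256  0.03827492] 0.03030221784989294
base ((0.5735969543457031, -0.06034800410270691), (0.37889787554740906, 0.16179251670837402), 80.88129425048828)
brk [ 0.5491 -0.1738  0.1332]
blueplate 121 [ 0.527  -0.1755  0.1244] [ 0.15573412  0.987799    0.52679676 -0.17626621]
yellow 37 [(205, 202, [0.537, -0.173, 0.13], [106, 107, 49]), (207, 202, [0.545, -0.171, 0.138], [131, 132, 68]), (203, 203, [0.534, -0.178, 0.127], [99, 101, 50]), (204, 203, [0.535, -0.175, 0.126], [118, 119, 50]), (205, 203, [0.542, -0.175, 0.133], [131, 132, 52]), (206, 203, [0.544, -0.173, 0.134], [142, 143, 56]), (207, 203, [0.55, -0.173, 0.14], [146, 147, 66]), (203, 204, [0.544, -0.182, 0.135], [125, 127, 60]), (204, 204, [0.543, -0.179, 0.132], [14
[... 3470 characters left out ...]
4, -0.168, 0.138], [147, 117, 52]), (304, 180, [0.515, -0.173, 0.134], [134, 105, 48]), (305, 180, [0.511, -0.172, 0.137], [93, 76, 46]), (301, 181, [0.514, -0.159, 0.139], [131, 104, 51]), (302, 181, [0.516, -0.165, 0.135], [148, 117, 51]), (303, 181, [0.512, -0.165, 0.137], [149, 119, 50]), (304, 181, [0.508, -0.164, 0.14], [140, 112, 49]), (305, 181, [0.507, -0.167, 0.139], [111, 87, 41]), (300, 182, [0.516, -0.157, 0.136], [121, 95, 48]), (301, 182, [0.514, -0.159, 0.135], [141, 109, 48]), (302, 182, [0.512, -0.161, 0.136], [139, 108, 48]), (303, 182, [0.508, -0.161, 0.138], [116, 91, 40]), (304, 182, [0.505, -0.161, 0.14], [90, 72, 35]), (299, 183, [0.517, -0.155, 0.133], [95, 76, 44])]
```

The 60 mm weight is the middle-sized brass one, at about (0.446, 0.273). The pan is at about (0.585, 0.039) and the scale's yaw is about -0.157. That puts the bolt at about (0.552, -0.173). The two cameras disagree by about 7 mm in opposite directions, so I'm using the average and will refine it with the wrist camera.

```bash
cat >> h.py <<'E'
def tgt(jawyaw,tilt=None):
    """tool down: y=-Z; z (jaw) horizontal at yaw; x=y x z"""
    y=np.array([0,0,-1.]); z=np.array([np.cos(jawyaw),np.sin(jawyaw),0]); x=np.cross(y,z)
    return R.from_matrix(np.c_[x,y,z])
def delta(p0,o0,p1,R1):
    R0=R.from_rotvec(o0); return R0.inv().apply(np.array(p1)-p0)*1000, (R0.inv()*R1).as_rotvec(degrees=True)
E
python3 - <<'E'
from h import *
from bench import r
o=r.get_obs(); print(R.from_rotvec(o["orientation"]).as_matrix().round(3))
f=r.grab_frame("wrist"); cv2.imwrite("pics/w0.png",f["image"][:,:,::-1])
R0=R.from_rotvec(o["orientation"]); print("cam in tool",R0.inv().apply(f["xyz"]-o["tcp_pos"]).round(4)); print((R0.inv()*R.from_rotvec(f["orientation"])).as_matrix().round(3))
for d in [0,45,90,135,180,-90,-45]:
    print(d,*[a.round(2) for a in delta(o["tcp_pos"],o["orientation"],[.446,.273,.2],tgt(np.radians(d)))])
E
```

```text
[[-0.914 -0.001  0.405]
 [-0.405  0.001 -0.914]
 [ 0.    -1.    -0.002]]
cam in tool [-0.0655 -0.1237  0.0005]
[[-0.     0.965  0.261]
 [-0.001 -0.261  0.965]
 [ 1.    -0.     0.001]]
0 [-518.33   50.57 -743.54] [ 8.000e-02 -6.612e+01 -5.000e-02]
45 [-518.33   50.57 -743.54] [ 7.0000e-02 -1.1112e+02 -9.0000e-02]
90 [-518.33   50.57 -743.54] [ 3.0000e-02 -1.5612e+02 -1.2000e-01]
135 [-518.33   50.57 -743.54] [2.0000e-02 1.5888e+02 1.3000e-01]
180 [-518.33   50.57 -743.54] [5.0000e-02 1.1388e+02 1.0000e-01]
-90 [-518.33   50.57 -743.54] [9.000e-02 2.388e+01 2.000e-02]
-45 [-518.33   50.57 -743.54] [ 9.000e-02 -2.112e+01 -1.000e-02]
```

Call:
{"fn": "jog_arm", "kwargs": {"motion": [[1, [-0.03, -0.005, -0.023], [0, 0, 0]], [1, [-0.03, -0.005, -0.023], [0, 0, 0]], [1, [-0.03, -0.005, -0.023], [0, 0, 0]], [1, [-0.03, -0.005, -0.023], [0, 0, 0]], [1, [-0.03, -0.005, -0.023], [0, 0, 0]], [1, [-0.03, -0.005, -0.023], [0, 0, 0]], [1, [-0.03, -0.005, -0.023], [0, 0, 0]], [1, [-0.03, -0.005, -0.023], [0, 0, 0]], [1, [-0.03, -0.005, -0.023], [0, 0, 0]], [1, [-0.03, -0.005, -0.023], [0, 0, 0]]]}}

```text
clock: 0.98
tcp_pos: [0.4548, -0.2837, 0.3005]
orientation: [-0.421, 1.992, -1.992]
contact_force: [0.4, 0.7, -0.1]
grip_width: 0.0853
```

Call:
{"fn": "jog_arm", "kwargs": {"motion": [[1, [-0.03, 0, -0.023], [0, -7, 0]], [1, [-0.02, 0, -0.023], [0, -7, 0]], [1, [-0.02, 0, -0.02], [0, -7, 0]], [1, [0, 0, 0], [0, -7, 0]], [1, [0, 0, 0], [0, -7, 0]], [1, [0, 0, 0], [0, -7, 0]], [1, [0, 0, 0], [0, -7, 0]], [1, [0, 0, 0], [0, -7, 0]], [1, [0, 0, 0], [0, -7, 0]], [1, [0, 0, 0], [0, -7, 0]]]}}

```text
clock: 1.82
tcp_pos: [0.4812, -0.1942, 0.3001]
orientation: [-1.243, 1.155, -1.154]
contact_force: [0.0, -0.6, 0.9]
grip_width: 0.0851
```

Call:
{"fn": "jog_arm", "kwargs": {"motion": [[1, [0, 0, 0], [0, -7, 0]], [1, [0, 0, 0], [0, -7, 0]], [1, [0, 0, 0], [0, -7, 0]], [1, [0, 0, 0], [0, -7, 0]], [1, [0, 0, 0], [0, -7, 0]], [1, [0, 0, 0], [0, -7, 0]], [1, [0, 0, 0], [0, -7, 0]], [1, [0, 0, 0], [0, -7, 0]], [1, [0, 0, 0], [0, -7, 0]], [1, [0, 0, 0], [0, -7, 0]]]}}

```text
clock: 2.65
tcp_pos: [0.4812, -0.1942, 0.3001]
orientation: [-1.56, 0.217, -0.216]
contact_force: [0.3, 0.4, 0.0]
grip_width: 0.0856
```

```bash
python3 - <<'E'
from h import *
from bench import r
o=r.get_obs(); print(o["clock"],o["tcp_pos"],o["joints"].round(2));print(*[a.round(2) for a in delta(o["tcp_pos"],o["orientation"],[.446,.273,.2],tgt(np.pi/2-.157))])
print(*[a.round(2) for a in delta(o["tcp_pos"],o["orientation"],[.552,-.173,.3],tgt(np.pi/2-.157))])
E
```

```text
2.65 [ 0.48124598 -0.19420743  0.30007353] [ 0.7   0.21 -0.51  1.84  0.11  1.12  1.45]
[-160.89  100.14  440.03] [ 0.   -6.78 -0.03]
[6.232e+01 4.000e-02 3.964e+01] [ 0.   -6.78 -0.03]
```

Call:
{"fn": "jog_arm", "kwargs": {"motion": [[1, [0, 0, 0.02], [0, -6.8, 0]], [1, [0, 0, 0.02], [0, 0, 0]], [1, [0, 0, 0], [0, 0, 0]]]}}

```text
clock: 2.9
tcp_pos: [0.4909, -0.1511, 0.3003]
orientation: [-1.565, 0.124, -0.124]
contact_force: [-0.7, 0.5, 0.4]
grip_width: 0.0855
```

```bash
python3 - <<'E'
from h import *
from bench import r
f=r.grab_frame("wrist"); pickle.dump(f,open("w1.pkl","wb")); cv2.imwrite("pics/w1.png",f["image"][:,:,::-1]); P=cloud(f)
print(np.isfinite(P[...,0]).mean(), f["xyz"])
E
```

```text
0.9960479736328125 [ 0.42534258 -0.14167125  0.42404272]
```

View pics/w1.png

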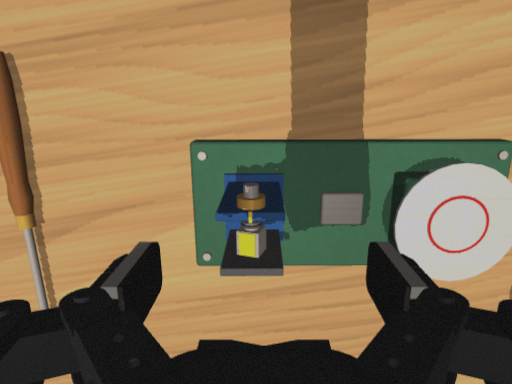

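The wrist view shows the bracket at (250,205), the bolt head with its yellow flat at (250,240), and the red ring at (458,223). The base edges lie along the image axes, which confirms the yaw.

```bash
cat > m.py <<'E'
from h import *
def scale(fn):
    f=load(fn);P=cloud(f);Z=P[...,2];a=f["image"].astype(int);hsv=cv2.cvtColor(f["image"],cv2.COLOR_RGB2HSV);H,S,V=cv2.split(hsv)
    near=lambda x,y,rr: np.hypot(P[...,0]-x,P[...,1]-y)<rr
    m=near(.585,.04,.055)&(Z>.07)&(Z<.096)&(a[...,0]-a[...,1]>40)
    v,u=np.nonzero(m)
    if len(u)>10:
        q=np.array([ray(f,x,y,.087) for x,y in zip(u,v)])[:,:2]; A=np.c_[2*q,np.ones(len(q))]; s=np.linalg.lstsq(A,(q**2).sum(1),rcond=None)[0]
        print("ring",len(q),s[:2],np.sqrt(s[2]+s[0]**2+s[1]**2), "z",np.median(Z[m]))
    y=near(.552,-.173,.04)&(H>22)&(H<34)&(S>150)&(V>80)&(Z>.12); v,u=np.nonzero(y)
    q=P[y]; c=q.mean(0); w,vv=np.linalg.eigh(np.cov((q-c).T)); n=vv[:,0]*np.sign(vv[2,0])
    yaw=-.157; sx=np.array([np.cos(yaw),np.sin(yaw),0]); sy=np.array([-np.sin(yaw),np.cos(yaw),0])
    print("yellow",len(q),c.round(4),"n",n.round(3),"angle",np.arctan2(-n@sy,n[2]).round(3),"px",u.mean(),v.mean(),"head",(c-.011*n).round(4))
    b=near(.552,-.173,.06)&(H>105)&(H<130)&(S>120)&(Z>.138); 
    if b.sum()>5: print("bracket top",P[b].mean(0).round(4),b.sum())
    d=near(.555,-.173,.07)&(Z>.126)&(Z<.136)&(S<60)&((P-np.array([.552,-.173,0]))@sx>.02); print("dark",P[d].mean(0).round(4),d.sum())
    g=(H>60)&(H<95)&(S>80)&(Z>.015)&(Z<.034); q=P[g][:,:2]; print(cv2.minAreaRect(q.astype(np.float32)))
    # scale x offsets
E
python3 -c "
from m import *
scale('w1.pkl')"
```

```text
ring 566 [0.58487017 0.03918982] 0.030461168453227647 z 0.08723391691444102
yellow 367 [ 0.5496 -0.1767  0.1365] n [ 0.083 -0.424  0.902] angle 0.423 px 246.70844686648502 243.19073569482288 head [ 0.5487 -0.172   0.1266]
bracket top [ 0.5207 -0.168   0.1444] 671
dark [ 0.5793 -0.178   0.1312] 626
((0.5680975317955017, -0.05998031795024872), (0.3759412467479706, 0.15901817381381989), 81.1329574584961)
```

Call:
{"fn": "jog_arm", "kwargs": {"motion": [[1, [-0.011, 0.004, 0.039], [0, 0, 0]], [1, [-0.011, 0.004, 0.039], [0, 0, 0]], [1, [-0.011, 0.004, 0.039], [0, 0, 0]], [1, [-0.011, 0.004, 0.039], [0, 0, 0]], [1, [-0.011, 0.004, 0.039], [0, 0, 0]], [1, [-0.011, 0.004, 0.039], [0, 0, 0]], [1, [-0.011, 0.004, 0.039], [0, 0, 0]], [1, [-0.011, 0.004, 0.039], [0, 0, 0]], [1, [-0.011, 0.004, 0.039], [0, 0, 0]], [1, [-0.011, 0.004, 0.039], [0, 0, 0]]]}}

```text
clock: 3.78
tcp_pos: [0.4449, 0.2482, 0.2601]
orientation: [-1.568, 0.129, -0.13]
contact_force: [1.9, 0.9, -0.8]
grip_width: 0.0854
```

Call:
{"fn": "jog_arm", "kwargs": {"motion": [[0.8, [0, 0, 0.02], [0, 0, 0]], [0.8, [0, 0.03, 0], [0, 0, 0]], [0.8, [0, 0, 0], [0, 0, 0]], [0.8, [0, 0, 0], [0, 0, 0]]]}}

```text
clock: 4.12
tcp_pos: [0.4476, 0.2657, 0.229]
orientation: [-1.57, 0.131, -0.126]
contact_force: [0.7, -0.3, -0.6]
grip_width: 0.0683
```

```bash
python3 - <<'E'
from h import *
from bench import r
f=r.grab_frame("wrist"); o=r.get_obs(); pickle.dump(f,open("w2.pkl","wb")); cv2.imwrite("pics/w2.png",f["image"][:,:,::-1]); P=cloud(f); Z=P[...,2]
m=(np.hypot(P[...,0]-.446,P[...,1]-.273)<.035)&(Z>.052)&(Z<.068); v,u=np.nonzero(m)
q=np.array([ray(f,a,b,.06) for a,b in zip(u,v)]); print("knob",m.sum(),q.mean(0),np.ptp(q,axis=0),Z[m].mean())
cs,_=cv2.findContours(m.astype(np.uint8),0,1); c=max(cs,key=cv2.contourArea); print(cv2.minEnclosingCircle(c))
m=(np.hypot(P[...,0]-.446,P[...,1]-.273)<.035)&(Z>.038)&(Z<.046); print("shoulder",m.sum(),P[m].mean(0),np.ptp(P[m],axis=0))
print(o["tcp_pos"],o["joints"].round(2),o["contact_force"],o["grip_width"])
print(*[a.round(2) for a in delta(o["tcp_pos"],o["orientation"],[*q.mean(0)[:2],.03],tgt(np.pi/2-.156))])
E
```

```text
knob 492 [0.44446036 0.27381932 0.06      ] [2.20632062e-02 2.14567613e-02 1.11022302e-16] 0.05962368485550255
((274.0, 170.75), 12.612098693847656)
shoulder 914 [0.44290319 0.27391688 0.04193465] [0.03996192 0.03898903 0.00594332]
[0.44835557 0.26597953 0.23014716] [-0.01  0.35 -0.78  1.9   0.29  1.01  0.49] [-0.06038714  0.12688413 -0.23362143] 0.06849858760154122
[ -4.94 200.14   7.37] [ 0.08 -0.46 -0.05]
```

View pics/w2.png

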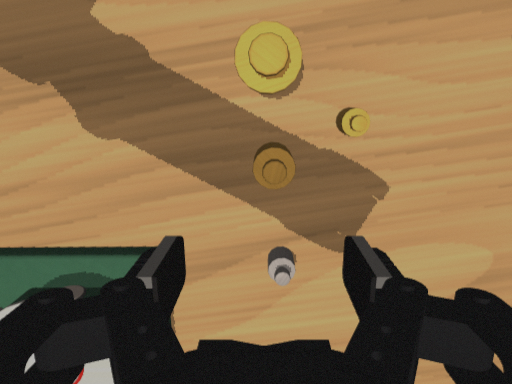

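Call:
{"fn": "jog_arm", "kwargs": {"motion": [[0.8, [-0.0045, 0.03, 0.0075], [0, -0.4, 0]], [0.8, [0, 0.03, 0], [0, 0, 0]], [0.8, [0, 0.03, 0], [0, 0, 0]], [0.8, [0, 0.03, 0], [0, 0, 0]], [0.8, [0, 0.03, 0], [0, 0, 0]], [0.8, [0, 0.02, 0], [0, 0, 0]], [0.8, [0, 0.015, 0], [0, 0, 0]], [0.8, [0, 0.01, 0], [0, 0, 0]], [0.8, [0, 0.005, 0], [0, 0, 0]], [0.8, [0, 0, 0], [0, 0, 0]]]}}

```text
clock: 5.0
tcp_pos: [0.4455, 0.2747, 0.0304]
orientation: [-1.568, 0.123, -0.124]
contact_force: [0.1, -0.1, 0.6]
grip_width: 0.068
```

Call:
{"fn": "jog_arm", "kwargs": {"motion": [[0.4, [0, 0, 0], [0, 0, 0]], [0.3, [0, 0, 0], [0, 0, 0]], [0.3, [0, 0, 0], [0, 0, 0]], [0.3, [0, 0, 0], [0, 0, 0]], [0.3, [0, 0, 0], [0, 0, 0]], [0.3, [0, 0, 0], [0, 0, 0]]], "force": 40}}

```text
clock: 5.5
tcp_pos: [0.4457, 0.2753, 0.0316]
orientation: [-1.567, 0.121, -0.124]
contact_force: [-0.9, -1.5, 5.6]
grip_width: 0.0388
```

```bash
python3 - <<'E'
from h import *
from bench import r
f=r.grab_frame("side"); o=r.get_obs(); cv2.imwrite("pics/s2.png",f["image"][240:384,120:320,::-1].repeat(3,0).repeat(3,1))
print(o["tcp_pos"],o["joints"].round(2),o["contact_force"],o["grip_width"])
E
```

```text
[0.44571723 0.27533413 0.03165061] [-0.2   0.63 -0.6   2.04  0.58  0.65  0.23] [ 0.28202127 -1.59903158  5.04779624] 0.03890130400392198
```

View pics/s2.png

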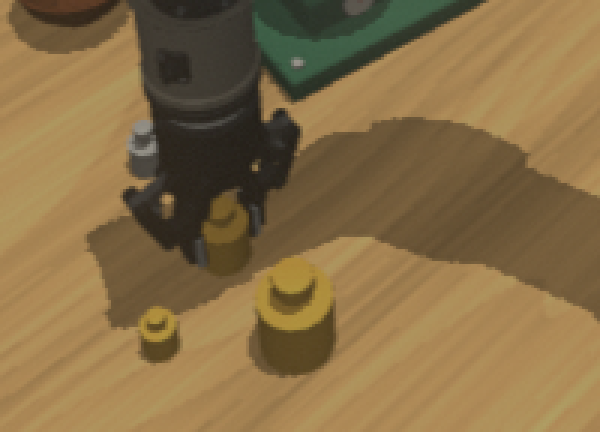

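The middle brass weight is gripped at a width of 39 mm, about 40 mm as expected. Now I'll lift it.

Call:
{"fn": "jog_arm", "kwargs": {"motion": [[0.3, [0, -0.005, 0], [0, 0, 0]], [0.3, [0, -0.015, 0], [0, 0, 0]], [0.3, [0, -0.025, 0], [0, 0, 0]], [0.3, [0, -0.025, 0], [0, 0, 0]], [0.3, [0, -0.025, 0], [0, 0, 0]], [0.3, [0, -0.025, 0], [0, 0, 0]], [0.3, [0, -0.02, 0], [0, 0, 0]], [0.3, [0, -0.01, 0], [0, 0, 0]], [0.3, [0, 0, 0], [0, 0, 0]], [0.3, [0, 0, 0], [0, 0, 0]]]}}

```text
clock: 6.38
tcp_pos: [0.4447, 0.2748, 0.18]
orientation: [-1.568, 0.122, -0.123]
contact_force: [-0.3, -1.9, -4.5]
grip_width: 0.0386
```

```bash
python3 - <<'E'
from h import *
from bench import r
f=r.grab_frame("side"); o=r.get_obs(); cv2.imwrite("pics/s3.png",f["image"][200:384,80:340,::-1].repeat(3,0).repeat(3,1)); pickle.dump(f,open("s3.pkl","wb"))
g=r.grab_frame("scene"); pickle.dump(g,open("c3.pkl","wb"))
print(o["tcp_pos"],o["joints"].round(2),o["contact_force"],o["grip_width"])
for n in (f,g):
    P=cloud(n); hsv=cv2.cvtColor(n["image"],cv2.COLOR_RGB2HSV);H,S,V=cv2.split(hsv)
    m=(np.hypot(P[...,0]-.446,P[...,1]-.274)<.035)&(P[...,2]>.1)&(H>18)&(H<32)&(S>130); q=P[m]; print(m.sum(),np.percentile(q[:,2],[0,2,98,100]),q.mean(0))
print(*[a.round(2) for a in delta(o["tcp_pos"],o["orientation"],[.585,.0392,.2],tgt(np.pi/2-.156))])
E
```

```text
[0.44426976 0.27440082 0.17916997] [-0.06  0.41 -0.76  1.95  0.36  0.92  0.42] [ 0.0477249   0.03840965 -4.76292171] 0.03883390082161457
416 [0.14892936 0.15221057 0.21051626 0.23917374] [0.43323648 0.27954855 0.18519303]
130 [0.15218371 0.15342252 0.20684496 0.21996709] [0.45756925 0.26666672 0.18273882]
[ 175.51  -20.71 -210.53] [ 0.09  0.01 -0.07]
```

View pics/s3.png

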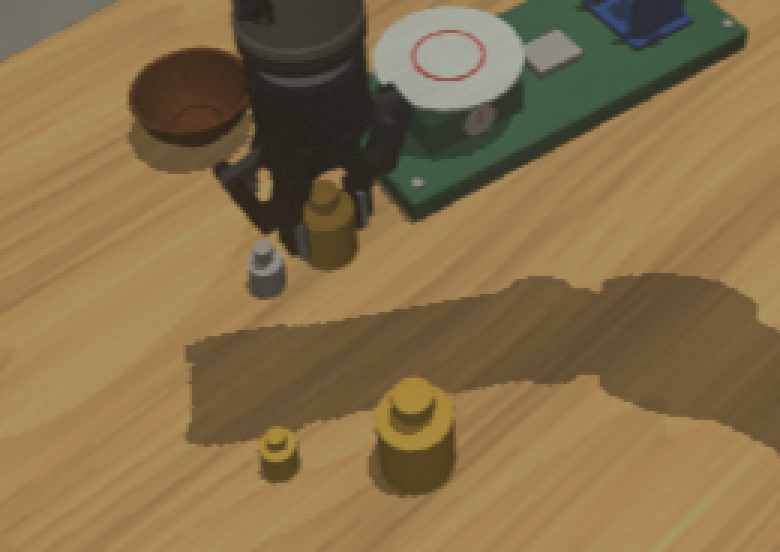

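Call:
{"fn": "jog_arm", "kwargs": {"motion": [[0.3, [0.008, -0.002, -0.01], [0, 0, 0]], [0.3, [0.018, 0, -0.0215], [0, 0, 0]], [0.3, [0.024, 0, -0.029], [0, 0, 0]], [0.3, [0.024, 0, -0.029], [0, 0, 0]], [0.3, [0.024, 0, -0.029], [0, 0, 0]], [0.3, [0.024, 0, -0.029], [0, 0, 0]], [0.3, [0.024, 0, -0.029], [0, 0, 0]], [0.3, [0.018, 0, -0.0215], [0, 0, 0]], [0.3, [0.0085, 0, -0.0095], [0, 0, 0]], [0.3, [0.003, 0, -0.003], [0, 0, 0]]]}}

```text
clock: 7.32
tcp_pos: [0.586, 0.0363, 0.1802]
orientation: [-1.569, 0.128, -0.124]
contact_force: [-0.2, -0.8, -4.6]
grip_width: 0.0388
```

Call:
{"fn": "jog_arm", "kwargs": {"motion": [[0.3, [0, 0.01, 0], [0, 0, 0]], [0.3, [0, 0.01, 0], [0, 0, 0]], [0.3, [0, 0.01, 0], [0, 0, 0]], [0.3, [0, 0.01, 0], [0, 0, 0]], [0.3, [0, 0.005, 0], [0, 0, 0]], [0.3, [0, 0, 0], [0, 0, 0]], [0.3, [0, 0, 0], [0, 0, 0]]]}}

```text
clock: 7.9
tcp_pos: [0.5853, 0.0406, 0.1369]
orientation: [-1.567, 0.122, -0.121]
contact_force: [0.8, -0.1, -5.0]
grip_width: 0.0386
```

```bash
python3 - <<'E'
from h import *
from bench import r
o=r.get_obs()
for n in ("side","scene","wrist"):
    f=r.grab_frame(n); pickle.dump(f,open(n+"4.pkl","wb")); cv2.imwrite(f"pics/{n}4.png",f["image"][:,:,::-1])
    P=cloud(f); hsv=cv2.cvtColor(f["image"],cv2.COLOR_RGB2HSV);H,S,V=cv2.split(hsv)
    m=(np.hypot(P[...,0]-.585,P[...,1]-.04)<.04)&(P[...,2]>.095)&(H>16)&(H<32)&(S>130); q=P[m]; print(n,m.sum(),np.percentile(q[:,2],[0,2,98,100]) if len(q) else 0,q.mean(0))
print(o["tcp_pos"],o["joints"].round(2),o["contact_force"],o["grip_width"])
print(*[a.round(2) for a in delta(o["tcp_pos"],o["orientation"],[.585,.0392,.12],tgt(np.pi/2-.156))])
a=cv2.imread("pics/side4.png")[150:270,140:320];b=cv2.imread("pics/scene4.png")[130:250,200:380]
cv2.imwrite("pics/c4.png",cv2.resize(np.hstack([a,b]),None,fx=2.2,fy=2.2,interpolation=2))
E
```

```text
side 249 [0.10822712 0.11017918 0.16703862 0.18693057] [0.57354306 0.04608344 0.14110346]
scene 207 [0.11364821 0.11542777 0.1841725  0.36015333] [0.59801113 0.03439283 0.14656538]
wrist 10921 [0.10768675 0.11471747 0.16684785 0.1679529 ] [0.57843568 0.04072048 0.15025235]
[0.58531448 0.0406373  0.13692522] [ 0.31  0.55 -0.65  1.84  0.41  0.9   0.89] [ 0.82684977 -0.1491724  -5.03972453] 0.03859026759770927
[-0.08 16.93 -1.47] [-0.    0.07 -0.04]
```

View pics/c4.png

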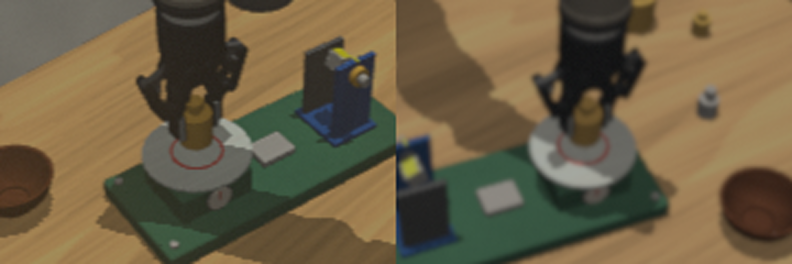

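View pics/wrist4.png

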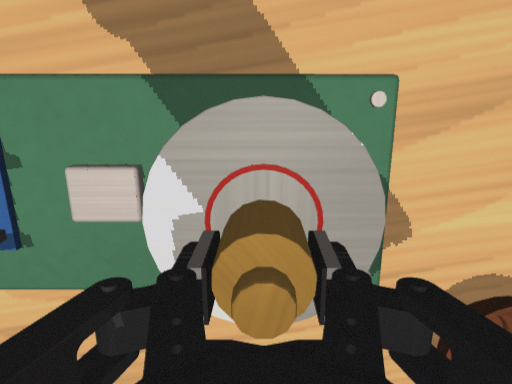

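The weight hangs upright, with its bottom about 20 mm above the pan. Next I'll measure its lateral offset from the ring.

```bash
cat > off.py <<'E'
from h import *
import sys
def off(fn,hint,top):
    f=load(fn);P=cloud(f);hsv=cv2.cvtColor(f["image"],cv2.COLOR_RGB2HSV);H,S,V=cv2.split(hsv);Z=P[...,2]
    m=(np.hypot(P[...,0]-hint[0],P[...,1]-hint[1])<.03)&(abs(Z-top)<.004)&(H>14)&(H<34)&(S>110)
    m=cv2.morphologyEx(m.astype(np.uint8),cv2.MORPH_OPEN,np.ones((3,3)))
    cs,_=cv2.findContours(m,0,1); c=max(cs,key=cv2.contourArea)[:,0]
    q=np.array([ray(f,u,v,top) for u,v in c])[:,:2]; (x,y),rad=cv2.minEnclosingCircle(q.astype(np.float32)); print(fn,"knob",x,y,rad,"ext",np.ptp(q,axis=0), "z",np.median(Z[m>0]))
if __name__=="__main__": off(sys.argv[1],(.585,.04),float(sys.argv[2]))
E
python3 off.py wrist4.pkl .167; python3 -c "
from m import *
scale('wrist4.pkl')" 2>&1 | head -1
```

```text
wrist4.pkl knob 0.5839287638664246 0.03980585187673569 0.01136401854455471 ext [0.02247309 0.02109548] z 0.16599327070678327
m.py:11: RuntimeWarning: Mean of empty slice.
```

Call:
{"fn": "jog_arm", "kwargs": {"motion": [[0.3, [0.001, 0.005, -0.0005], [0, 0, 0]], [0.3, [0, 0.005, 0], [0, 0, 0]], [0.3, [0, 0.004, 0], [0, 0, 0]], [0.3, [0, 0.003, 0], [0, 0, 0]], [0.3, [0, 0.003, 0], [0, 0, 0]], [0.3, [0, 0.003, 0], [0, 0, 0]], [0.3, [0, 0.003, 0], [0, 0, 0]], [0.3, [0, 0.002, 0], [0, 0, 0]], [0.3, [0, 0, 0], [0, 0, 0]], [0.3, [0, 0, 0], [0, 0, 0]]]}}

```text
clock: 8.88
tcp_pos: [0.5863, 0.0393, 0.1093]
orientation: [-1.568, 0.123, -0.122]
contact_force: [-2.9, -1.3, -0.7]
grip_width: 0.0385
```

Call:
{"fn": "jog_arm", "kwargs": {"motion": [[0.3, [0, 0.0015, 0], [0, 0, 0]], [0.3, [0, 0.0015, 0], [0, 0, 0]], [0.3, [0, 0, 0], [0, 0, 0]], [0.3, [0, 0, 0], [0, 0, 0]], [0.3, [0, 0, 0], [0, 0, 0]]]}}

```text
clock: 9.3
tcp_pos: [0.5866, 0.0395, 0.1064]
orientation: [-1.567, 0.122, -0.122]
contact_force: [-2.8, -1.7, -0.0]
grip_width: 0.0391
```

```bash
python3 - <<'E'
from h import *
from bench import r
for n in ("wrist","side"):
    f=r.grab_frame(n); pickle.dump(f,open(n+"5.pkl","wb")); cv2.imwrite(f"pics/{n}5.png",f["image"][:,:,::-1]);
    P=cloud(f); d=np.hypot(P[...,0]-.585,P[...,1]-.04); m=(d>.045)&(d<.062)&(P[...,2]>.06)&(P[...,2]<.095); print(n,np.median(P[m][:,2]),m.sum()); o=r.get_obs(); print(o["contact_force"],o["tcp_pos"],o["moment"])
E
python3 off.py wrist5.pkl .135
python3 off.py wrist5.pkl .138
```

```text
wrist 0.0747664811845252 17581
[-2.23673822e+00 -1.45223486e+00  1.63558107e-03] [0.5865978  0.03942594 0.10640793] [-0.23362834  0.54137792 -0.03004421]
side 0.07452296090923155 446
[-2.3721078  -0.70708169 -0.14522375] [0.58662528 0.03942158 0.10640994] [-0.22707469  0.54857689  0.08050681]
wrist5.pkl knob 0.5848583579063416 0.03880206495523453 0.011321503669023514 ext [0.02233375 0.02130342] z 0.13465480854065126
wrist5.pkl knob 0.5836892127990723 0.03899569809436798 0.010119170881807804 ext [0.01875284 0.01967027] z 0.13482001896051693
```

View pics/wrist5.png

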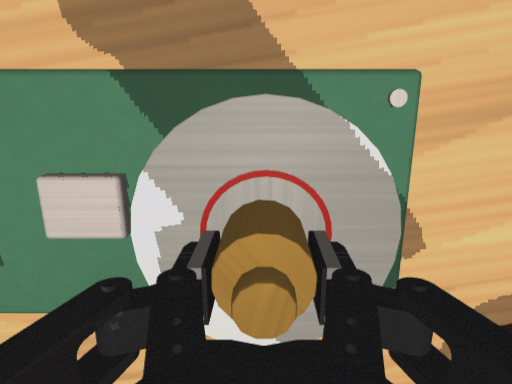

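The pan has sunk about 12.3 mm and the wrist load is about 0. The knob is at (0.5849, 0.0388), within 0.5 mm of the ring centre. Now I'll release the weight.

Call:
{"fn": "jog_arm", "kwargs": {"motion": [[0.5, [0, 0, 0], [0, 0, 0]], [0.55, [0, 0, 0], [0, 0, 0]], [0.65, [0, 0, 0], [0, 0, 0]], [0.8, [0, 0, 0], [0, 0, 0]], [0.8, [0, 0, 0], [0, 0, 0]], [0.8, [0, 0, 0], [0, 0, 0]]]}}

```text
clock: 9.9
tcp_pos: [0.5868, 0.0396, 0.1064]
orientation: [-1.567, 0.122, -0.123]
contact_force: [0.1, -0.5, -0.1]
grip_width: 0.068
```

Call:
{"fn": "jog_arm", "kwargs": {"motion": [[0.8, [0, -0.005, 0], [0, 0, 0]], [0.8, [0, -0.01, 0], [0, 0, 0]], [0.8, [0, -0.02, 0], [0, 0, 0]], [0.8, [0, -0.025, 0], [0, 0, 0]], [0.8, [0, -0.025, 0], [0, 0, 0]], [0.8, [0, -0.025, 0], [0, 0, 0]], [0.8, [0, -0.025, 0], [0, 0, 0]], [0.8, [0, 0, 0], [0, 0, 0]], [0.8, [0, 0, 0], [0, 0, 0]]]}}

```text
clock: 10.65
tcp_pos: [0.5876, 0.0398, 0.2439]
orientation: [-1.567, 0.119, -0.126]
contact_force: [-0.6, 0.4, -0.3]
grip_width: 0.0683
```

```bash
cat > chk.py <<'E'
from h import *
from bench import r
import sys
t=sys.argv[1]
for n in ("wrist","side","scene"):
    f=r.grab_frame(n); pickle.dump(f,open(n+t+".pkl","wb")); cv2.imwrite(f"pics/{n}{t}.png",f["image"][:,:,::-1])
    P=cloud(f); a=f["image"].astype(int); d=np.hypot(P[...,0]-.585,P[...,1]-.04); m=(d>.045)&(d<.062)&(P[...,2]>.06)&(P[...,2]<.095); pz=np.median(P[m][:,2]); print(n,"pan z",pz)
    m=(d<.055)&(abs(P[...,2]-pz)<.008)&(a[...,0]-a[...,1]>40); v,u=np.nonzero(m)
    if len(u)>10:
        q=np.array([ray(f,x,y,.075) for x,y in zip(u,v)])[:,:2]; A=np.c_[2*q,np.ones(len(q))]; s=np.linalg.lstsq(A,(q**2).sum(1),rcond=None)[0]; print("  ring",len(q),s[:2],np.sqrt(s[2]+s[0]**2+s[1]**2))
o=r.get_obs(); print(o["clock"],o["tcp_pos"],o["orientation"],o["contact_force"],o["grip_width"],o["joints"].round(2))
E
python3 chk.py 6; for n in wrist side scene; do python3 off.py ${n}6.pkl .135; done
```

```text
wrist pan z 0.07478653500278087
  ring 613 [0.58457044 0.03934744] 0.030506891587199554
side pan z 0.07439713047146701
  ring 20 [0.58356947 0.04086726] 0.030195761995549714
scene pan z 0.0732723805560529
10.8 [0.58592582 0.03920975 0.2406426 ] [-1.56775764  0.1232858  -0.12115736] [-0.36318137  0.18707263 -0.69118427] 0.06842716527919501 [ 0.37  0.43 -0.7   1.74  0.31  1.08  0.97]
wrist6.pkl knob 0.5854694843292236 0.03843296319246292 0.010908031836152077 ext [0.02128183 0.02115993] z 0.13471199827081926
side6.pkl knob 0.5806204676628113 0.039766594767570496 0.010333480313420296 ext [0.0178584  0.01836941] z 0.13384120757166185
scene6.pkl knob 0.5895732045173645 0.03621814027428627 0.010043446905910969 ext [0.01770401 0.0167959 ] z 0.1338907264373027
```

View pics/wrist6.png

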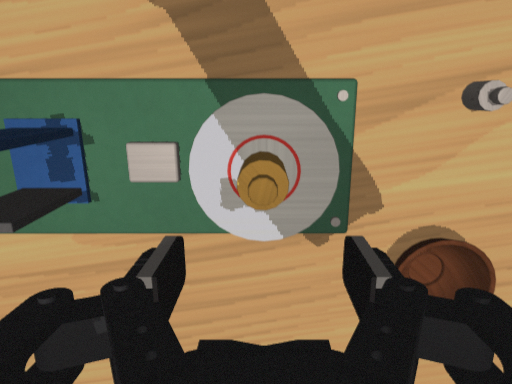

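The weight stands upright within about 1 mm of the ring centre, and the pan is at z = 0.0748. Next, the bolt.

Call:
{"fn": "jog_arm", "kwargs": {"motion": [[0.8, [0, 0, -0.0155], [0, 0, 0]], [0.8, [0, 0, -0.03], [0, 0, 0]], [0.8, [0, 0, -0.035], [0, 0, 0]], [0.8, [0, 0, -0.035], [0, 0, 0]], [0.8, [0, 0, -0.035], [0, 0, 0]], [0.8, [0, 0, -0.035], [0, 0, 0]], [0.8, [0, 0, -0.035], [0, 0, 0]], [0.8, [0, 0, -0.025], [0, 0, 0]], [0.8, [0, 0, -0.01], [0, 0, 0]], [0.8, [-0.002, 0, 0], [0, 0, 0]]]}}

```text
clock: 11.63
tcp_pos: [0.5438, -0.2157, 0.24]
orientation: [-1.567, 0.128, -0.125]
contact_force: [-0.7, 0.0, -0.1]
grip_width: 0.0684
```

Call:
{"fn": "jog_arm", "kwargs": {"motion": [[0.7, [0, 0, 0], [6, 0, 0]], [0.7, [0, 0, 0], [6, 0, 0]], [0.7, [0, 0, 0], [6, 0, 0]], [0.7, [0, 0, 0], [6, 0, 0]], [0.7, [0, 0, 0], [0, 0, 0]], [0.7, [0, 0, 0], [0, 0, 0]]]}}

```text
clock: 12.13
tcp_pos: [0.5446, -0.2121, 0.2402]
orientation: [-1.15, 0.092, -0.137]
contact_force: [-0.1, 0.6, -0.0]
grip_width: 0.0599
```

```bash
python3 - <<'E'
from m import *
from bench import r
f=r.grab_frame("wrist"); pickle.dump(f,open("wrist7.pkl","wb")); cv2.imwrite("pics/wrist7.png",f["image"][:,:,::-1])
try: scale("wrist7.pkl")
except Exception as e: print(e)
o=r.get_obs()
print(o["clock"],o["tcp_pos"],o["joints"].round(2),o["contact_force"])
th=.42; R1=R.from_rotvec(th*np.array([np.cos(.156),-np.sin(.156),0]))*tgt(np.pi/2-.156)
print(*[a.round(2) for a in delta(o["tcp_pos"],o["orientation"],[.551,-.1728,.125],R1)])
E
```

```text
ring 329 [0.57984072 0.02734034] 0.029124842583690365 z 0.07486264191263692
yellow 400 [ 0.5406 -0.1741  0.1376] n [ 0.028 -0.55   0.835] angle 0.573 px 253.4475 180.425 head [ 0.5403 -0.168   0.1284]
bracket top [ 0.5206 -0.1715  0.1445] 969
dark [ 0.5794 -0.1794  0.1312] 937
((0.5689405202865601, -0.059897616505622864), (0.37750640511512756, 0.15725019574165344), 81.1474380493164)
12.1833 [ 0.54512867 -0.21058014  0.24107748] [ 1.01  0.54 -0.76  1.68 -0.06  1.13  1.76] [-0.13299315  0.05646293 -0.12194795]
[  0.13 121.6  -12.17] [ 0.12  0.11 -0.1 ]
```

View pics/wrist7.png

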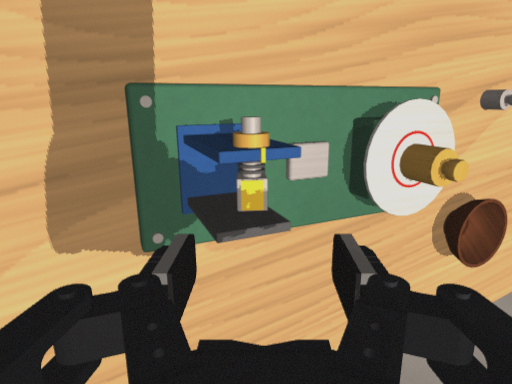

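The head with its yellow flat is at about (252,195), square to the jaws. A separate yellow tick on the bracket at (263,156) got into the mask, so I'll exclude it and re-measure the head.

```bash
cat > head.py <<'E'
from h import *
import sys
yaw=-.156; sx=np.array([np.cos(yaw),np.sin(yaw),0]); sy=np.array([-np.sin(yaw),np.cos(yaw),0]); c0=np.array([.551,-.1728,.125])
for fn in sys.argv[1:]:
    f=load(fn);P=cloud(f);H,S,V=cv2.split(cv2.cvtColor(f["image"],cv2.COLOR_RGB2HSV)); d=P-c0; X=d@sx;Y=d@sy
    y=(abs(X)<.013)&(abs(Y)<.022)&(H>20)&(H<35)&(S>140)&(V>70)&(d[...,2]>0)
    k,l,s,c=cv2.connectedComponentsWithStats(y.astype(np.uint8)); i=1+np.argmax(s[1:,4]); y=cv2.erode((l==i).astype(np.uint8),np.ones((3,3)))>0
    q=P[y]; 
    A=np.c_[X[y],Y[y],np.ones(len(q))]; co,*_=np.linalg.lstsq(A,q[:,2],rcond=None); n=-co[0]*sx-co[1]*sy+np.array([0,0,1]);n/=np.linalg.norm(n)
    hp=q.mean(0)-.011*n
    print(fn,len(q),s[i],"n in scale",(n@sx).round(3),"angle",np.arctan2(-n@sy,n[2]).round(3),"flat c",q.mean(0).round(4),"head off X,Y,Z mm",((hp-c0)@sx*1e3).round(1),((hp-c0)@sy*1e3).round(1),((hp-c0)[2]*1e3).round(1),"Xrange",np.percentile(X[y],[2,98]).round(4))
E
python3 head.py w1.pkl wrist7.pkl scene0.pkl side0.pkl
```

```text
w1.pkl 275 [239 233  16  24 351] n in scale 0.012 angle 0.344 flat c [ 0.5509 -0.1771  0.136 ] head off X,Y,Z mm 0.5 -0.6 0.6 Xrange [-0.0088  0.0102]
wrist7.pkl 530 [241 180  22  31 631] n in scale 0.011 angle 0.333 flat c [ 0.5509 -0.1765  0.136 ] head off X,Y,Z mm 0.4 -0.1 0.6 Xrange [-0.0089  0.0102]
scene0.pkl 5 [204 203   5   6  23] n in scale -0.07 angle 1.143 flat c [ 0.5513 -0.1774  0.1346] head off X,Y,Z mm 1.8 5.4 5.1 Xrange [-0.0032  0.0053]
side0.pkl 1 [292 172   8   4  18] n in scale 0.001 angle -0.0 flat c [ 0.5463 -0.175   0.1365] head off X,Y,Z mm -4.3 -3.0 0.5 Xrange [-0.0043 -0.0043]
```

The head centre matches the prediction within 0.6 mm, and the angle is about 0.34. I'll trim the tilt and go in along the tool axis.

Call:
{"fn": "jog_arm", "kwargs": {"motion": [[0.6, [0, 0, 0], [-4.5, 0, 0]], [0.6, [0, 0.02, -0.003], [0, 0, 0]], [0.6, [0, 0.02, 0], [0, 0, 0]], [0.6, [0, 0.02, 0], [0, 0, 0]], [0.6, [0, 0.01, 0], [0, 0, 0]], [0.6, [0, 0, 0], [0, 0, 0]], [0.6, [0, 0, 0], [0, 0, 0]]]}}

```text
clock: 12.77
tcp_pos: [0.5486, -0.1907, 0.175]
orientation: [-1.229, 0.094, -0.133]
contact_force: [-0.2, -0.4, 0.5]
grip_width: 0.0513
```

```bash
cat > go.py <<'E'
from h import *
from bench import r
import sys
th=float(sys.argv[1]); f=r.grab_frame("wrist"); pickle.dump(f,open(f"wrist{sys.argv[2]}.pkl","wb")); cv2.imwrite(f"pics/wrist{sys.argv[2]}.png",f["image"][:,:,::-1])
o=r.get_obs(); print(o["clock"],o["tcp_pos"],o["contact_force"],o["moment"],o["grip_width"],o["joints"].round(2))
R1=R.from_rotvec(th*np.array([np.cos(.156),-np.sin(.156),0]))*tgt(np.pi/2-.156)
print(*[a.round(2) for a in delta(o["tcp_pos"],o["orientation"],[.5513,-.1731,.1253],R1)])
E
python3 go.py .34 8; python3 head.py wrist8.pkl
```

```text
12.8167 [ 0.54896315 -0.19161845  0.17549182] [-0.45840733  0.3236835   0.05863886] [-0.3650848   0.06118236  0.05745533] 0.05138283765706861 [ 0.92  0.57 -0.71  1.77  0.03  0.97  1.69]
[-0.61 53.54  0.89] [0.04 0.13 0.05]
wrist8.pkl 1039 [ 251  210   31   40 1195] n in scale 0.003 angle 0.339 flat c [ 0.5509 -0.1767  0.136 ] head off X,Y,Z mm 0.4 -0.3 0.6 Xrange [-0.0092  0.0104]
```

View pics/wrist8.png

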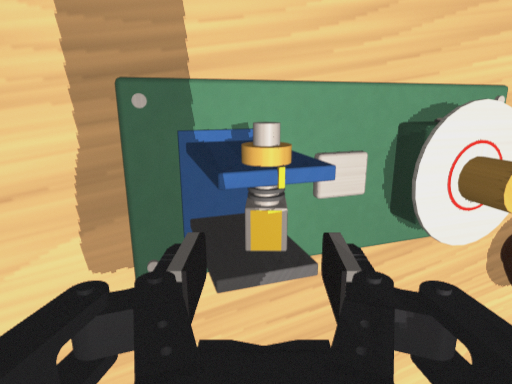

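The head at (266,230) is centred between the fingers. I'll go down the last 53 mm.

Call:
{"fn": "jog_arm", "kwargs": {"motion": [[0.6, [-0.0005, 0.01, 0.001], [0, 0, 0]], [0.6, [0, 0.01, 0], [0, 0, 0]], [0.6, [0, 0.01, 0], [0, 0, 0]], [0.6, [0, 0.01, 0], [0, 0, 0]], [0.6, [0, 0.008, 0], [0, 0, 0]], [0.6, [0, 0.005, 0], [0, 0, 0]], [0.6, [0, 0, 0], [0, 0, 0]], [0.6, [0, 0, 0], [0, 0, 0]]]}}

```text
clock: 13.48
tcp_pos: [0.5505, -0.1737, 0.1244]
orientation: [-1.227, 0.096, -0.135]
contact_force: [0.1, 0.5, -0.0]
grip_width: 0.0511
```

```bash
python3 go.py .34 9; python3 head.py wrist9.pkl
```

```text
13.5333 [ 0.55077146 -0.17400007  0.12480178] [0.2302752  0.02196685 0.26609933] [-0.32675696  0.05358984 -0.01615826] 0.0510411886135545 [ 0.88  0.63 -0.69  1.82  0.06  0.86  1.66]
[ 0.38 -0.15  1.08] [-0.02  0.02  0.01]
wrist9.pkl 2084 [ 247  259   45   54 2336] n in scale 0.002 angle 0.342 flat c [ 0.5505 -0.1765  0.1361] head off X,Y,Z mm 0.0 -0.1 0.7 Xrange [-0.0099  0.0106]
```

View pics/wrist9.png

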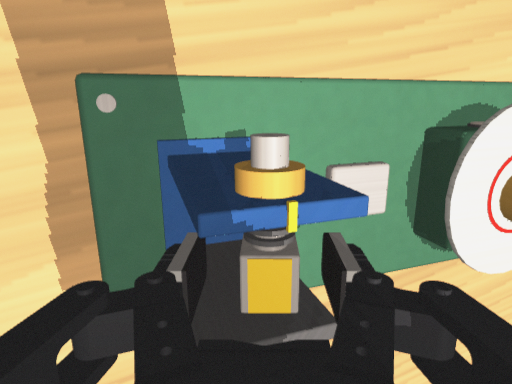

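Call:
{"fn": "jog_arm", "kwargs": {"motion": [[0.4, [0, 0, 0.001], [0, 0, 0]], [0.3, [0, 0, 0], [0, 0, 0]], [0.2, [0, 0, 0], [0, 0, 0]], [0.1, [0, 0, 0], [0, 0, 0]], [0.1, [0, 0, 0], [0, 0, 0]], [0.1, [0, 0, 0], [0, 0, 0]], [0.1, [0, 0, 0], [0, 0, 0]]], "force": 70}}

```text
clock: 14.12
tcp_pos: [0.5512, -0.1721, 0.1261]
orientation: [-1.227, 0.095, -0.136]
contact_force: [-1.5, 1.4, 6.0]
grip_width: 0.0212
```

```bash
python3 go.py 0 10; python3 head.py wrist10.pkl
```

```text
14.1667 [ 0.55116883 -0.17216712  0.12609823] [-1.7847808   2.04024801  4.40566051] [0.47114164 0.2247543  0.09905314] 0.02123118730009218 [ 0.88  0.62 -0.7   1.82  0.06  0.86  1.65]
[ 0.27  0.45 -1.12] [-19.54   0.06   0.04]
wrist10.pkl 2007 [ 242  257   44   53 2275] n in scale 0.004 angle 0.333 flat c [ 0.5504 -0.1765  0.1361] head off X,Y,Z mm -0.0 -0.1 0.7 Xrange [-0.0099  0.0105]
```

View pics/wrist10.png

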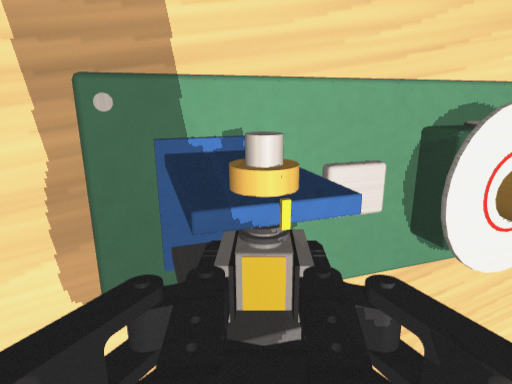

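The head is gripped square at 21 mm, with small forces. Now I'll turn it back.

Call:
{"fn": "jog_arm", "kwargs": {"motion": [[0.1, [0, 0, 0], [-2, 0, 0]], [0.1, [0, 0, 0], [-2.5, 0, 0]], [0.1, [0, 0, 0], [-2.5, 0, 0]], [0.1, [0, 0, 0], [-2.5, 0, 0]], [0.1, [0, 0, 0], [-2.5, 0, 0]], [0.1, [0, 0, 0], [-2, 0, 0]], [0.1, [0, 0, 0], [0, 0, 0]], [0.1, [0, 0, 0], [0, 0, 0]]]}}

```text
clock: 14.83
tcp_pos: [0.5512, -0.1719, 0.1261]
orientation: [-1.471, 0.113, -0.126]
contact_force: [-2.6, 2.1, 8.8]
grip_width: 0.0211
```

```bash
python3 go.py 0 11; python3 head.py wrist11.pkl
```

```text
14.8833 [ 0.55122708 -0.17193653  0.12614308] [-2.71512474  3.75653593  8.36358542] [0.78088704 0.48279473 0.07440084] 0.021094204808130224 [ 0.68  0.54 -0.56  1.86  0.24  0.83  1.43]
[ 0.25  0.73 -1.22] [-5.59  0.06  0.05]
wrist11.pkl 2041 [ 242  257   44   53 2280] n in scale 0.004 angle 0.092 flat c [ 0.551  -0.1737  0.1367] head off X,Y,Z mm 0.1 0.1 0.8 Xrange [-0.0097  0.0103]
```

Call:
{"fn": "jog_arm", "kwargs": {"motion": [[0.1, [0, -0.0005, 0.0005], [-2, 0, 0]], [0.1, [0, 0, 0], [-2, 0, 0]], [0.1, [0, 0, 0], [-1.6, 0, 0]], [0.1, [0, 0, 0], [0, 0, 0]], [0.1, [0, 0, 0], [0, 0, 0]], [0.1, [0, 0, 0], [0, 0, 0]]]}}

```text
clock: 15.38
tcp_pos: [0.5512, -0.1718, 0.1261]
orientation: [-1.567, 0.122, -0.123]
contact_force: [-0.8, 3.0, 6.4]
grip_width: 0.021
```

```bash
python3 go.py 0 12; python3 head.py wrist12.pkl
```

```text
15.4333 [ 0.55123767 -0.17182901  0.12614996] [-2.24549477  3.10789722  6.65235329] [0.77874563 0.31333428 0.03368496] 0.020745489657165495 [ 0.59  0.52 -0.51  1.87  0.33  0.84  1.32]
[ 0.26  0.85 -1.25] [-0.06  0.02  0.04]
wrist12.pkl 2005 [ 242  257   44   53 2276] n in scale 0.007 angle 0.002 flat c [ 0.5511 -0.1726  0.1368] head off X,Y,Z mm -0.0 0.3 0.8 Xrange [-0.0098  0.0104]
```

View pics/wrist12.png

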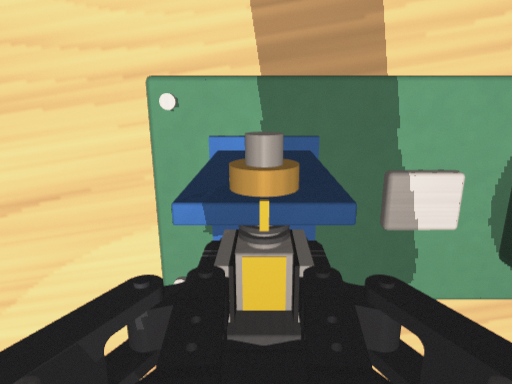

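The yellow flat, centred at px 264, lines up with the bracket's tick at 264, and the angle is 0.002. I'll do a settle check on the bolt and the weight, then hand in.

Call:
{"fn": "jog_arm", "kwargs": {"motion": [[0.1, [0, 0, 0], [0, 0, 0]], [0.1, [0, 0, 0], [0, 0, 0]], [0.1, [0, 0, 0], [0, 0, 0]], [0.1, [0, 0, 0], [0, 0, 0]], [0.1, [0, 0, 0], [0, 0, 0]], [0.1, [0, 0, 0], [0, 0, 0]], [0.1, [0, 0, 0], [0, 0, 0]], [0.1, [0, 0, 0], [0, 0, 0]]]}}

```text
clock: 16.1
tcp_pos: [0.5512, -0.1718, 0.1262]
orientation: [-1.566, 0.122, -0.123]
contact_force: [-1.7, 3.4, 6.8]
grip_width: 0.0209
```

```bash
python3 chk.py 13; python3 head.py wrist13.pkl; for n in side scene; do python3 off.py ${n}13.pkl .135; done
```

```text
wrist pan z nan
side pan z 0.07448821200684375
  ring 47 [0.58374709 0.04091232] 0.03020414237597831
scene pan z 0.0731249424220633
16.25 [ 0.55122355 -0.17184176  0.12614073] [-1.56621642  0.12165478 -0.12296861] [-1.46155734  3.15565588  5.48812011] 0.021086882399659487 [ 0.59  0.52 -0.51  1.87  0.33  0.84  1.32]
wrist13.pkl 1993 [ 242  257   44   53 2276] n in scale 0.004 angle 0.003 flat c [ 0.5511 -0.1726  0.1368] head off X,Y,Z mm 0.0 0.3 0.8 Xrange [-0.0098  0.0105]
side13.pkl knob 0.580640435218811 0.03687457740306854 0.008855740539729595 ext [0.01679901 0.01401035] z 0.13347178308622132
scene13.pkl knob 0.5908445715904236 0.03847620636224747 0.009687094949185848 ext [0.01898802 0.01183211] z 0.13369612626928412
  return _methods._mean(a, axis=axis, dtype=dtype,
  ret = ret.dtype.type(ret / rcount)
```

View pics/side13.png

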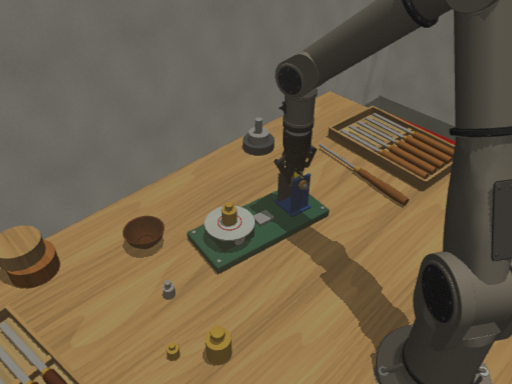

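The side view shows the weight upright in the ring at (229,215) and the gripper on the bolt at (295,180). The bystanders have not moved. Handing in.

```bash
python3 -c "
from bench import r
print(r.hand_in())"
```

```text
the job is handed in; nothing more can be done
None
```

I did both parts in the order asked and handed the job in at about 16.3 s; `r.hand_in()` gives no verdict.

- **Weight:** the large brass weight stands upright on the pan and has been let go. The wrist camera put its knob about 1 mm from the ring centre. I lowered it until the pan carried the full load; the pan has sunk about 12.3 mm.
- **Bolt:** it started at about 0.34 rad. The gripper still holds the head, with the grip force set to 70 N. The yellow flat measures 0.003 rad from straight up after a 0.7 s hold, and it lines up with the tick on the bracket.
- **Forces:** the highest reading at the end of any move was about 9 N.
- **Bystanders:** nothing touched the small weight, the gouge or the bowl. In the last side picture they look unmoved.

**Checks that disagreed or failed:**
- The scene and side cameras each read positions about 4 mm off, in opposite directions, so I relied on the wrist camera.
- The first automatic bolt readings, 0.42 and 0.57 rad, were wrong because the colour mask caught the yellow tick on the bracket. The later 0.34 rad excludes it.
- In the last check the wrist camera could not see the pan. The arm also hid part of the knob, so the last two knob readings are less exact. They still agree with the earlier position to within the cameras' errors.

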